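# Press the hinge pin home with the locking pliers

### The arm

A 7-joint arm with a two-finger parallel gripper is mounted at the origin on the work surface. World frame = base frame: x ahead of the robot, y to its left, z up, the work surface at z = 0. Lengths are in m, angles in rad, forces in N, time in s.
With the tool pointing down it reaches from about 0.35 to 0.9 m from the base axis. Payload 8.1 kg.
Tool frame: the origin (TCP) lies on the centre line of the jaws, within the pads' length; the fingertips stand 8 mm ahead of it and the grasp point (between the pads) lies 11 mm behind it; z points along the fingers, y is the line along which they close (so a half turn about z gives the same grasp; the last joint's range is limited). The gripper opens to 85 mm and grips with 20 to 120 N. Pads are 22 mm wide; open, the fingers measure 114 mm over their backs; the gripper's body (76 mm by 85 mm) begins 54 mm behind the grasp point. The pads swing forward as they close: fully open they stand 13 mm farther back than shut.
Start: joints at [-1.401, 0.434, 0.025, 1.573, -0.012, 1.134, -0.075], TCP at [0.168, 0.602, 0.239] pointing down, gripper open.
Joint ranges: [-2.62, 2.62], [-0.44, 2.09], [-1.27, 1.32], [0.08, 2.57], [-1.32, 4.46], [0.12, 2], [-2.74, 2.74]. Speed limits (rad/s): [2.22, 2.22, 3.01, 3.01, 3.14, 3.14, 3.14].

### API

Orientations are given as a unit quaternion [w, x, y, z].
In Python, from cell import * gives the robot as it stands. The module is installed in compiled form; this text tells all that it offers.
- The arm moves only by the shell command python3 -m pendant 'ROWS' [OPENING] [FORCE]. ROWS is a JSON object whose one key "targets" holds a list of rows, each an object with "slide": the shift along the tool's x, y, z in cm, a list of three; "dr": the turn, a rotation vector about the tool's x, y, z in degrees, a list of three. In form: {"targets": [{"slide": [tx, ty, tz], "dr": [wx, wy, wz]}, ...]}. A call has 1 to 12 rows; each row is the pose to reach, as a shift and turn from the pose commanded when the call began, along the tool's axes at that moment; what a row does not reach only later rows make up. A row lasts 1/10 s, in which the tool goes at most 50 mm and 8.59 degrees, less where a joint would pass 70% of its speed; a pose out of reach is approached as far as the arm can. A call with a gripper value outside its range is refused whole. OPENING is the opening, from 0 (shut) to 1 (fully open), set as the call begins (- or left out, the last holds). The fingers move at their own pace and stop on an object; FORCE is the grip in N (left out, the last holds). Time passes only in rows, so rows that repeat a pose let the fingers close. It gives the time, the measured TCP pose, the force, the opening and the grip force at its end, in the units of the state.
- get_state(): the state, without advancing time (a new reading comes with each control period).
- camera(name): name is "side" or "top"; returns a dict with "image" (400x640x3 uint8, red, green, blue), "K" (3x3 intrinsics, pixels), "dist" ([k1, k2, p1, p2, k3] as OpenCV has them; the pictures are not rectified), "extrinsics" (4x4, takes a point from camera to world coordinates). Camera axes: x right, y up, looking along -z (the intrinsics and any distortion apply to the point x, -y, -z); pixel columns grow to the right and rows downward; lengths in m; the calibration is good to about 2 mm. A picture is of the moment at which its call begins. There is no depth.
- sign_off(): hands the job in; it is judged then, once.
The state is a dict: "time_s": time; "joints": joint angles; "qvel": joint speeds; "tau": joint torques, N m; "tool_pos": TCP position; "tool_rot": TCP orientation; "ft_force": force on the tool from outside, world axes, zero at the start; "torque": the same for the moment, N m; "finger_gap": opening from 0.0 (shut) to 1.0 (fully open); "finger_force": force on a finger pad.
Only numpy, scipy, OpenCV 4.12 (cv2) and the standard library are available. Lean on these libraries where they do the work, as an engineer would, in place of code of your own. Each camera call takes 0.05 s, during which the arm holds its last target. There are 200 camera calls.

### The job

The steel lug in the nest of the bench-mounted locking pliers has a pin that is only started in its side. Squeeze the pliers' moving handle towards the fixed one until it snaps over centre, and let go: the pliers must stay locked on the lug with the pin pressed flush. Do not force the handle hard against its stop; then push the thin release lever gently with the fingers so that the pliers spring wide open, leaving the lug standing in its nest, never touching lug or pin yourself and leaving the other things on the bench where they are.

Things in the scene. Friction and masses are not known exactly. Their poses are not given: they have to be found in the camera images.
- pliers: Fixed frame of steel locking pliers lying flat on a pedestal, base plate 320 x 90 x 12 mm. Origin on the table below them; own x runs from handles to jaws, z up, moving handle on the +y side. Handle and lever bars lie at one level, 65 to 85 mm above the table; behind x = -30 mm only the base plate lies below them. Riveted straps reach 93 mm, the lug 96 mm. Fixed jaw face at y = -22 mm.
- handle: Moving handle: steel bar 12 mm thick, 20 high, reaching 125 mm back from its upright pivot (origin; pliers x 0, y 6, z 75 mm). Frame parallel to the pliers' when wide open; turns about +z as it closes. Open, the bar stands 0.455 rad outwards (+y) from the pliers' x axis, held by a spring. A hidden screw sets where it locks: at a turn of 0.33 to 0.60 rad, against a hard stop. It bears 22 N at most.
- handle_push (a point): Where to push: outer (+y) face of the moving handle, mid-height, 105 mm from its pivot. Resistance rises to 8 to 15 N, then fades to nothing at dead centre, some 5 mm before the hard stop; there the handle snaps on by itself to the stop and stays locked: the push force vanishes until the finger follows to the stop. Where this happens differs by over 20 mm: find it by feel.
- fixed_end (a point): End of the fixed handle, mid-height: a bar 12 mm thick along pliers x on the -y side (pliers y -37 to -25 mm), ending here at x = -95 mm; a screw with a 16 mm knob goes on to x = -108 mm.
- lever: Release lever: steel strip 80 mm long, 6 thick, 12 high, on an upright pivot (origin) in the moving handle's tail, 85 mm from the handle's pivot; 40 mm stick out behind. In line with the handle while open; as the pliers lock it swings 0.29 to 0.53 rad to the -y side, its end then 23 to 41 mm to -y of the handle's midline. It bears 20 N at most. Frame parallel to the pliers' when open.
- lever_push (a point): Where to push the release lever: its inner (-y) face, mid-height, 64 mm from its pivot, 16 mm from its end. Pushed towards pliers +y with some 2 to 4 N it gives way over 5 to 15 mm, the force fading to nothing as the lock breaks at dead centre; pushed a little farther, lever, handle and jaw spring away to wide open.
- jaw: The moving jaw on the +y side, a bar 22 mm high turning about an upright pivot (origin at pliers x 85, y 25, z 75 mm), with a sprung round pad 16 mm across at its end that faces the pin. It swings towards the fixed jaw as the handle closes, grips the lug with some 10 to 15 N when locked, and opens with the handle.
- lug: The work: a dark steel hinge lug, block 36 x 32 x 44 mm (x, y, high) with a flat 45 x 10 mm tongue to +x, 0.3 kg, standing loose in the nest (a 52 mm high ledge at pliers x 140 to 190 mm) between the jaws, axes parallel to the pliers'. Origin: centre of its underside. The pin is in its face at y = +16 mm.
- pin_head (a point): Centre of the outer end of the pin, 12 mm across, in the lug's +y face, 23 mm above its underside. At the start it stands 4.5 mm proud (lug y = 20.5 mm), flush at lug y = 16 mm. It needs about 8 N along lug -y and stays where it is pushed.
- spare_lug: Bystander: another lug of the same shape without a proud pin, standing on the table beside the pliers.
- wrench: Bystander: a steel wrench lying on the table.
- pin_cup: Bystander: a steel cup 70 mm across, 50 mm high.
- oil: Bystander: a white oil bottle 130 mm high.
- flap_disc: Bystander: a black grinding disc 114 mm across, 12 mm high.
- hammer: Bystander: a hammer lying on the table.
- parallel: Bystander: a dark steel block 100 x 50 x 40 mm.
There are look-alikes about, which are no part of the job. What is shaped like the lug but blue or white is not meant.

How it is judged:
By the outcome, as a careful person would: the job done as asked, in the order asked, and still so for the second after the job is handed in, with the robot touching nothing.
It also fails if it takes over 72 s, if anything falls off the work surface, if the arm or the gripper's body presses on something with over 40 N, if the wrist force passes 120 N, or if a joint passes its speed limit or range.

## Working session

There is one attempt and no reset: what is moved stays moved. The work goes in short steps, Python scripts to look and compute and a shell command to move; the robot and the scene stay as the last step left them, time stands still between calls to the robot, and variables do not carry over. Pictures are saved under pics/ and viewed, at most 10 in all, crops included, and the job is handed in when it is done.

```bash
mkdir -p pics
python3 - <<'E'
from cell import *
import cv2
for n in ("top","side"):
    c=camera(n); cv2.imwrite(f"pics/{n}0.png",c["image"][:,:,::-1]); print(n,c["K"].tolist(),c["dist"],c["extrinsics"].round(4).tolist())
s=get_state(); print(s)
E
```

```text
top [[430.33824076713705, 0.0, 318.62025332233816], [0.0, 430.33824076713705, 203.6883500121057], [0.0, 0.0, 1.0]] [-0.03640278  0.          0.          0.          0.        ] [[-0.0188, 0.982, -0.188, 0.3599], [-0.9992, -0.0249, -0.0302, -0.0712], [-0.0343, 0.1872, 0.9817, 1.3116], [0.0, 0.0, 0.0, 1.0]]
side [[388.3189983620512, 0.0, 322.49693688457114], [0.0, 388.3189983620512, 203.233864949536], [0.0, 0.0, 1.0]] [0.03013581 0.         0.         0.         0.        ] [[-0.976, 0.1546, -0.1534, 0.4314], [-0.2174, -0.6464, 0.7314, 0.7104], [0.0139, 0.7472, 0.6645, 0.7602], [0.0, 0.0, 0.0, 1.0]]
{'time_s': 0.1, 'joints': array([-1.40062319,  0.43515032,  0.0249916 ,  1.57398078, -0.01161305,
        1.1340065 , -0.07510724]), 'qvel': array([-0.00065396, -0.00262108, -0.0007994 , -0.0015949 , -0.00122229,
        0.00069459, -0.00081451]), 'tau': array([ 3.34290053e-03, -6.71758819e+01,  1.02820136e+00, -3.16903067e+01,
        1.58278638e-02,  7.26912607e-03,  1.15237322e-04]), 'tool_pos': array([0.16831549, 0.60146199, 0.23861629]), 'tool_rot': array([-3.37055736e-05,  1.36012767e-01,  9.90706837e-01, -6.99034438e-04]), 'ft_force': array([-0.03697166, -0.31060014, -1.00595871]), 'torque': array([-0.00056091, -0.02594806,  0.00497992]), 'finger_force': 0.0, 'finger_gap': 1.0016546793441583}
```

View pics/top0.png

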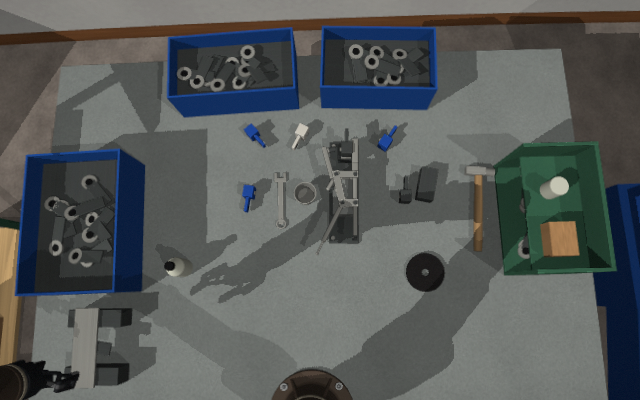

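View pics/side0.png

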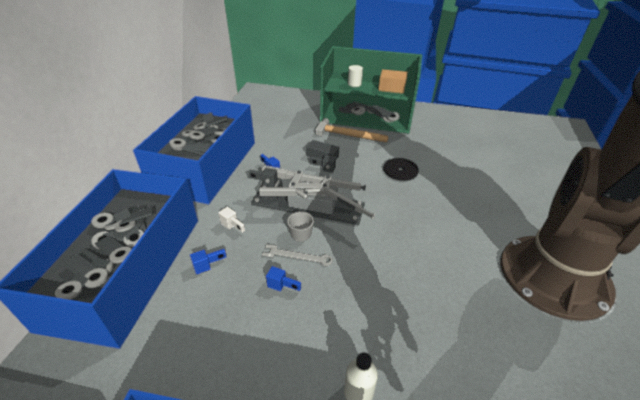

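Top view: the pliers lie at about (343,190), with the jaws away from the robot, the moving handle's free end near (322,248) and the lug near (347,150). Side view: pliers at about (310,190). Candidates for the lug: dark lug in the pliers (347,150), dark spare lug (405,190), blue ones (253,132), (387,138) and (248,195), white one (300,133). I choose the dark one in the nest and check it in a close crop.

```bash
cat > h.py <<'E'
import cv2, numpy as np
def ray(c,u,v):
    p=cv2.undistortPoints(np.array([[[u,v]]],float),c["K"],np.array(c["dist"]))[0,0]
    E=np.array(c["extrinsics"]); return E[:3,3],E[:3,:3]@np.array([p[0],-p[1],-1])
def onz(c,u,v,z):
    o,d=ray(c,u,v); return o+d*(z-o[2])/d[2]
def proj(c,P):
    E=np.array(c["extrinsics"]); q=E[:3,:3].T@(np.asarray(P,float)-E[:3,3]); q=np.array([[q[0],-q[1],-q[2]]])
    return cv2.projectPoints(q,np.zeros(3),np.zeros(3),c["K"],np.array(c["dist"]))[0][0,0]
def crop(c,x0,y0,x1,y1,k,fn):
    im=cv2.resize(c["image"][y0:y1,x0:x1,::-1],None,fx=k,fy=k,interpolation=cv2.INTER_CUBIC)
    im=cv2.convertScaleAbs(im,alpha=1.5,beta=10)
    for i in range((x0+9)//10*10,x1,10): cv2.putText(im,str(i),((i-x0)*k,8),0,.3,(0,255,255)); cv2.line(im,((i-x0)*k,10),((i-x0)*k,15),(0,255,255))
    for j in range((y0+9)//10*10,y1,10): cv2.putText(im,str(j),(0,(j-y0)*k),0,.3,(0,255,255))
    cv2.imwrite(fn,im)
E
python3 - <<'E'
from cell import *; from h import *
crop(camera("top"),300,120,400,260,5,"pics/a.png") if 0 else crop(camera("top"),300,125,380,255,4,"pics/a.png")
crop(camera("side"),235,150,385,235,5,"pics/b.png")
E
```

```text
(no output)
```

View pics/a.png

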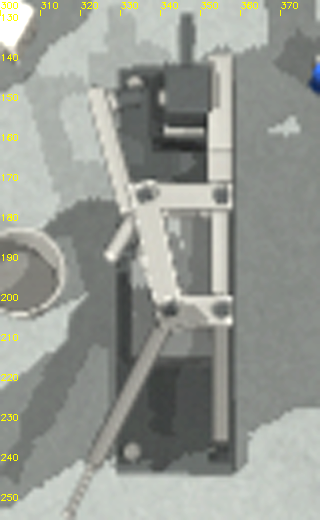

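View pics/b.png

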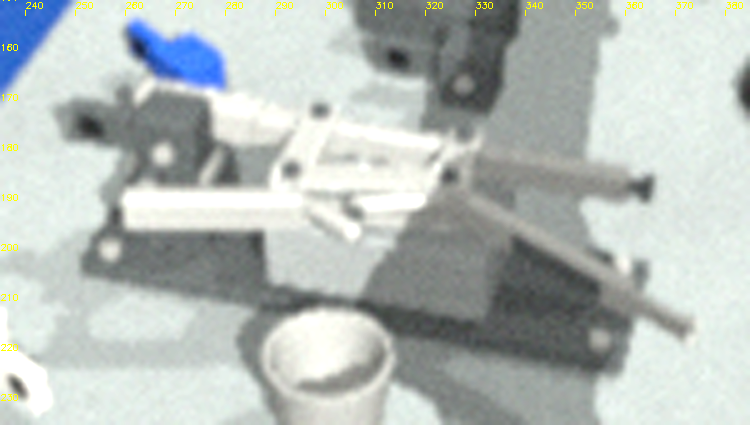

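Run:
```python
from cell import *; from h import *
c=camera("top"); s=camera("side")
P={}
for n,u,v,z in [("hp",342.3,202.8,.093),("jp",337,173.3,.093),("fr1",355.3,203,.093),("fr2",355.3,173.3,.093),("plBL",329,243.3,.012),("plBR",359,243.3,.012),("plTL",329.5,142,.012),("fixend",355,235,.085),("hend_mid",323.5,240,.085),("levend",317.5,253,.081)]:
    P[n]=onz(c,u,v,z); print(n,P[n].round(4))
for n,u,v,z in [("hp",324.8,185.8,.093),("jp",293.2,183.8,.093),("levend",372,213,.08)]:
    print("side",n,onz(s,u,v,z).round(4))
d=P["fr2"]-P["fr1"]; e=P["jp"]-P["hp"]; print(np.hypot(*d[:2]),np.hypot(*e[:2]),np.arctan2(d[1],d[0]),np.arctan2(e[1],e[0])-np.arctan2(19,85))
```

```text
hp [ 0.5941 -0.1021  0.093 ]
jp [ 0.6821 -0.0892  0.093 ]
fr1 [ 0.5925 -0.1394  0.093 ]
fr2 [ 0.6807 -0.1425  0.093 ]
plBL [ 0.4861 -0.0604  0.012 ]
plBR [ 0.484  -0.1508  0.012 ]
plTL [ 0.8064 -0.0695  0.012 ]
fixend [ 0.501  -0.1358  0.085 ]
hend_mid [ 0.4888 -0.0455  0.085 ]
levend [ 0.4524 -0.0275  0.081 ]
side hp [ 0.5949 -0.0952  0.093 ]
side jp [ 0.6808 -0.0835  0.093 ]
side levend [ 0.4566 -0.0311  0.08  ]
0.08820402175744797 0.08902214546294145 -0.03499401353611062 -0.07465429316432587
```

```bash
cat > g.py <<'E'
from cell import *; from h import *
from scipy.spatial.transform import Rotation as R
HP=np.array([.595,-.1015]); YAW=-.03
def tool():
    s=get_state(); q=s["tool_rot"]; return s["tool_pos"],R.from_quat([q[1],q[2],q[3],q[0]])
def show():
    s=get_state(); p,r=tool(); y=r.as_matrix()[:,1]; d=p[:2]-HP; c,sn=np.cos(YAW),np.sin(YAW)
    print("t",round(s["time_s"],2),"p",p.round(4),"rel pivot (pliers mm)",(1e3*np.array([c*d[0]+sn*d[1],-sn*d[0]+c*d[1]])).round(1),"yang",np.degrees(np.arctan2(y[1],y[0])).round(1),"f",s["ft_force"].round(1),"fy",(r.inv().apply(s["ft_force"])).round(1),"gap",round(s["finger_gap"],2))
def to(P,yang):
    p,r=tool(); a=np.radians(yang); y=np.array([np.cos(a),np.sin(a),0]); z=np.array([0,0,-1]); T=R.from_matrix(np.c_[np.cross(y,z),y,z])
    print("slide cm",(100*r.inv().apply(np.asarray(P)-p)).round(2),"dr",np.degrees((r.inv()*T).as_rotvec()).round(1))
def pl(x,y): # pivot-relative pliers mm -> world xy
    c,sn=np.cos(YAW),np.sin(YAW); return HP+np.array([c*x-sn*y,sn*x+c*y])/1e3
E
python3 - <<'E'
from g import *
c=camera("top"); print("cup",onz(c,306,192,.05), "oil",onz(c,175,267,.08),"wrench",onz(c,281,223,.01))
a=.455; n=np.array([np.sin(a),np.cos(a)]); b=105*np.array([-np.cos(a),np.sin(a)])
for k in (14.5+6+12,):
    w=pl(*(b+k*n)); print(w,90-np.degrees(a-YAW)); to([*w,.23],90-np.degrees(a-YAW)); to([*w,.072],90-np.degrees(a-YAW))
show()
E
```

```text
cup [0.63813697 0.00478341 0.05      ] oil [0.42047164 0.38413084 0.08      ] wrench [0.55176298 0.08522804 0.01      ]
[ 0.5172609  -0.02379619] 62.211546936155074
slide cm [-50.46 -50.84   0.93] dr [-0.   0.  12.2]
slide cm [-50.45 -50.83  16.73] dr [-0.   0.  12.2]
t 0.35 p [0.1684 0.6018 0.2391] rel pivot (pliers mm) [-447.5  690.2] yang 74.4 f [ 0.1  0.2 -0.2] fy [-0.   0.2  0.2] gap 1.0
```

```bash
python3 -m pendant '{"targets":[{"slide":[-4,-4,0],"dr":[0,0,1]},{"slide":[-8,-8,0],"dr":[0,0,2]},{"slide":[-12,-12,0],"dr":[0,0,3]},{"slide":[-16,-16,0],"dr":[0,0,4]},{"slide":[-20,-20,0],"dr":[0,0,5]},{"slide":[-23,-23,0],"dr":[0,0,6]},{"slide":[-26,-26,0],"dr":[0,0,7]},{"slide":[-29,-29,0],"dr":[0,0,8]},{"slide":[-32,-32,0],"dr":[0,0,9]},{"slide":[-35,-35,0],"dr":[0,0,10]},{"slide":[-38,-38,0],"dr":[0,0,11]},{"slide":[-40,-40,0],"dr":[0,0,12.2]}]}' 0
python3 - <<'E'
from g import *
show(); to([.5173,-.0238,.23],62.2); to([.5173,-.0238,.072],62.2)
E
```

```text
time_s: 1.55
tool_pos: [0.447, 0.1058, 0.2397]
tool_rot: [0.001, 0.242, 0.97, 0.0]
ft_force: [-0.2, 0.1, 0.4]
finger_gap: -0.001
finger_force: 0.0
t 1.55 p [0.447  0.1058 0.2397] rel pivot (pliers mm) [-154.2  202.8] yang 62.0 f [-0.2  0.1  0.4] fy [ 0.2 -0.  -0.4] gap -0.0
slide cm [-12.3   -8.14   0.98] dr [ 0.   0.1 -0.2]
slide cm [-12.28  -8.14  16.78] dr [ 0.   0.1 -0.2]
```

```bash
python3 -m pendant '{"targets":[{"slide":[-3,-2,0],"dr":[0,0,0]},{"slide":[-6,-4,0],"dr":[0,0,0]},{"slide":[-9,-6,0],"dr":[0,0,0]},{"slide":[-12.3,-8.1,0],"dr":[0,0,0]},{"slide":[-12.3,-8.1,3],"dr":[0,0,0]},{"slide":[-12.3,-8.1,6],"dr":[0,0,0]},{"slide":[-12.3,-8.1,9],"dr":[0,0,0]},{"slide":[-12.3,-8.1,12],"dr":[0,0,0]},{"slide":[-12.3,-8.1,14],"dr":[0,0,0]},{"slide":[-12.3,-8.1,15.5],"dr":[0,0,0]},{"slide":[-12.3,-8.1,16.6],"dr":[0,0,0]},{"slide":[-12.3,-8.1,16.6],"dr":[0,0,0]}]}' 0
python3 - <<'E'
from g import *
show(); c=camera("side"); print(proj(c,tool()[0])); crop(c,235,110,395,240,5,"pics/c.png")
E
```

```text
time_s: 2.75
tool_pos: [0.5161, -0.0201, 0.0723]
tool_rot: [-0.001, 0.24, 0.971, -0.0]
ft_force: [-0.1, -0.6, -0.5]
finger_gap: -0.001
finger_force: 0.0
t 2.75 p [ 0.5161 -0.0201  0.0723] rel pivot (pliers mm) [-81.3  79. ] yang 62.2 f [-0.1 -0.6 -0.5] fy [-0.2 -0.6  0.5] gap -0.0
[348.06470085 214.05412848]
```

View pics/c.png

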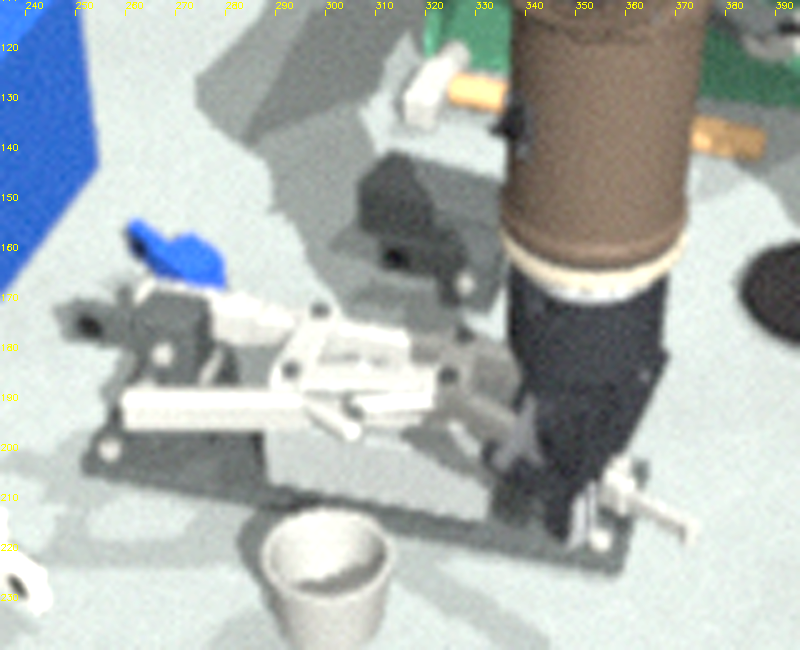

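Finger shut at (348,214), just outside the moving handle and clear of the cup. Now I feel for contact.

```bash
python3 -m pendant '{"targets":[{"slide":[0,-0.4,0],"dr":[0,0,0]},{"slide":[0,-0.8,0],"dr":[0,0,0]},{"slide":[0,-1.1,0],"dr":[0,0,0]},{"slide":[0,-1.1,0],"dr":[0,0,0]}]}'
python3 -m pendant '{"targets":[{"slide":[0,-0.2,0],"dr":[0,0,0]},{"slide":[0,-0.4,0],"dr":[0,0,0]},{"slide":[0,-0.4,0],"dr":[0,0,0]}]}'
python3 -c "from g import *;show()"
python3 -m pendant '{"targets":[{"slide":[0,-0.2,0],"dr":[0,0,-1]},{"slide":[0,-0.4,0],"dr":[0,0,-2]},{"slide":[0,-0.4,0],"dr":[0,0,-2]}]}'
python3 -c "from g import *;show()"
```

```text
time_s: 3.2
tool_pos: [0.5116, -0.0305, 0.0738]
tool_rot: [0.0, 0.241, 0.971, 0.0]
ft_force: [0.0, 0.2, 0.2]
finger_gap: 0.004
finger_force: 0.0
time_s: 3.5
tool_pos: [0.5099, -0.0332, 0.0734]
tool_rot: [0.0, 0.24, 0.971, 0.0]
ft_force: [0.4, 1.1, 0.1]
finger_gap: 0.0
finger_force: 0.5
t 3.5 p [ 0.5099 -0.0332  0.0734] rel pivot (pliers mm) [-87.1  65.7] yang 62.2 f [0.4 1.1 0.1] fy [ 0.2  1.1 -0.1] gap 0.0
time_s: 3.8
tool_pos: [0.5083, -0.0351, 0.0734]
tool_rot: [0.0, 0.222, 0.975, 0.001]
ft_force: [1.0, 7.6, 0.7]
finger_gap: 0.001
finger_force: 3.9
t 3.8 p [ 0.5083 -0.0351  0.0734] rel pivot (pliers mm) [-88.7  63.8] yang 64.3 f [1.  7.6 0.7] fy [ 2.4  7.2 -0.7] gap 0.0
```

```bash
for i in 1; do python3 -m pendant '{"targets":[{"slide":[0,-0.15,0],"dr":[0,0,-0.8]},{"slide":[0,-0.3,0],"dr":[0,0,-1.6]},{"slide":[0,-0.3,0],"dr":[0,0,-1.6]}]}' >/dev/null; done
python3 -c "from g import *;show()"
python3 -m pendant '{"targets":[{"slide":[0,-0.15,0],"dr":[0,0,-0.8]},{"slide":[0,-0.3,0],"dr":[0,0,-1.6]},{"slide":[0,-0.3,0],"dr":[0,0,-1.6]}]}' >/dev/null
python3 -c "from g import *;show()"
```

```text
t 4.1 p [ 0.5066 -0.0373  0.0734] rel pivot (pliers mm) [-90.3  61.5] yang 65.9 f [1.2 9.3 1.8] fy [ 2.7  9.  -1.8] gap 0.0
t 4.4 p [ 0.505  -0.0398  0.0733] rel pivot (pliers mm) [-91.9  59. ] yang 67.6 f [-1.  11.2  3.3] fy [ 5.2 10.  -3.3] gap -0.0
```

```bash
cat >> g.py <<'E'
def st():
    p,r=tool(); d=p[:2]-HP; c,sn=np.cos(YAW),np.sin(YAW); x,y=1e3*(c*d[0]+sn*d[1]),1e3*(-sn*d[0]+c*d[1]); n=np.hypot(x,y)
    a=np.arctan2(y,-x)-np.arcsin(20.6/n); yy=r.as_matrix()[:,1]; s=get_state()
    print("t",round(s["time_s"],2),"turn",round(.455-a,3),"tool",(np.arctan2(yy[1],yy[0])-np.radians(62.2)).round(3),"r",np.sqrt(n*n-20.6**2).round(1),"f tool",r.inv().apply(s["ft_force"]).round(1),"z",p[2].round(4))
E
python3 -m pendant '{"targets":[{"slide":[0.1,-0.1,0],"dr":[0,0,-0.5]},{"slide":[0.14,-0.25,0],"dr":[0,0,-1]},{"slide":[0.18,-0.4,0],"dr":[0,0,-1.6]},{"slide":[0.18,-0.4,0],"dr":[0,0,-1.6]}]}' >/dev/null
python3 -c "from g import *;st()"
python3 -m pendant '{"targets":[{"slide":[0.02,-0.15,0],"dr":[0,0,-0.7]},{"slide":[0.05,-0.28,0],"dr":[0,0,-1.4]},{"slide":[0.08,-0.4,0],"dr":[0,0,-2.1]},{"slide":[0.08,-0.4,0],"dr":[0,0,-2.1]}]}' >/dev/null
python3 -c "from g import *;st()"
```

```text
t 4.8 turn 0.111 tool 0.121 r 107.1 f tool [ 1.3  8.5 -0.2] z 0.0734
t 5.2 turn 0.15 tool 0.158 r 107.1 f tool [ 0.3  8.2 -0.7] z 0.0734
```

```bash
python3 -m pendant '{"targets":[{"slide":[0.02,-0.15,0],"dr":[0,0,-0.7]},{"slide":[0.05,-0.28,0],"dr":[0,0,-1.4]},{"slide":[0.08,-0.4,0],"dr":[0,0,-2.1]},{"slide":[0.08,-0.4,0],"dr":[0,0,-2.1]}]}' >/dev/null
python3 -c "from g import *;st()"
python3 -m pendant '{"targets":[{"slide":[0.02,-0.15,0],"dr":[0,0,-0.7]},{"slide":[0.05,-0.28,0],"dr":[0,0,-1.4]},{"slide":[0.08,-0.4,0],"dr":[0,0,-2.1]},{"slide":[0.08,-0.4,0],"dr":[0,0,-2.1]}]}' >/dev/null
python3 -c "from g import *;st()"
```

```text
t 5.6 turn 0.178 tool 0.195 r 107.3 f tool [-0.7 11.6  0.9] z 0.0735
t 6.0 turn 0.218 tool 0.232 r 107.2 f tool [-0.6 10.6 -0. ] z 0.0735
```

Still rising; smaller steps now, reading each.

```bash
python3 -m pendant '{"targets":[{"slide":[0.02,-0.1,0],"dr":[0,0,-0.5]},{"slide":[0.05,-0.25,0],"dr":[0,0,-1.2]},{"slide":[0.05,-0.25,0],"dr":[0,0,-1.2]}]}' >/dev/null
python3 -c "from g import *;st()"
python3 -m pendant '{"targets":[{"slide":[0.02,-0.1,0],"dr":[0,0,-0.5]},{"slide":[0.05,-0.25,0],"dr":[0,0,-1.2]},{"slide":[0.05,-0.25,0],"dr":[0,0,-1.2]}]}' >/dev/null
python3 -c "from g import *;st()"
```

```text
t 6.3 turn 0.244 tool 0.252 r 107.2 f tool [-0.8  9.4 -0.5] z 0.0735
t 6.6 turn 0.27 tool 0.273 r 107.1 f tool [-0.6 10.1  0.4] z 0.0735
```

```bash
python3 -m pendant '{"targets":[{"slide":[0.02,-0.1,0],"dr":[0,0,-0.5]},{"slide":[0.04,-0.2,0],"dr":[0,0,-1.0]},{"slide":[0.04,-0.2,0],"dr":[0,0,-1.0]}]}' >/dev/null
python3 -c "from g import *;st()"
python3 -m pendant '{"targets":[{"slide":[0.02,-0.1,0],"dr":[0,0,-0.5]},{"slide":[0.04,-0.2,0],"dr":[0,0,-1.0]},{"slide":[0.04,-0.2,0],"dr":[0,0,-1.0]}]}' >/dev/null
python3 -c "from g import *;st()"
```

```text
t 6.9 turn 0.289 tool 0.29 r 107.1 f tool [-0.4  8.9  1. ] z 0.0735
t 7.2 turn 0.31 tool 0.308 r 107.1 f tool [-1.3  7.4  1. ] z 0.0735
```

```bash
python3 -m pendant '{"targets":[{"slide":[0.02,-0.1,0],"dr":[0,0,-0.5]},{"slide":[0.04,-0.2,0],"dr":[0,0,-1.0]},{"slide":[0.04,-0.2,0],"dr":[0,0,-1.0]}]}' >/dev/null
python3 -c "from g import *;st()"
```

```text
t 7.5 turn 0.332 tool 0.325 r 107.1 f tool [-2.1  6.3  0.6] z 0.0734
```

```bash
python3 -m pendant '{"targets":[{"slide":[0.02,-0.1,0],"dr":[0,0,-0.5]},{"slide":[0.04,-0.2,0],"dr":[0,0,-1.0]},{"slide":[0.04,-0.2,0],"dr":[0,0,-1.0]}]}' >/dev/null
python3 -c "from g import *;st()"
```

```text
t 7.8 turn 0.355 tool 0.342 r 107.0 f tool [-1.4  4.8  1.2] z 0.0735
```

```bash
python3 -m pendant '{"targets":[{"slide":[0.02,-0.1,0],"dr":[0,0,-0.5]},{"slide":[0.04,-0.2,0],"dr":[0,0,-1.2]},{"slide":[0.04,-0.2,0],"dr":[0,0,-1.2]}]}' >/dev/null
python3 -c "from g import *;st()"
```

```text
t 8.1 turn 0.383 tool 0.362 r 107.3 f tool [-2.3  2.2 -0.6] z 0.0734
```

```bash
python3 -m pendant '{"targets":[{"slide":[0.02,-0.1,0],"dr":[0,0,-0.6]},{"slide":[0.03,-0.15,0],"dr":[0,0,-1.0]},{"slide":[0.03,-0.15,0],"dr":[0,0,-1.0]}]}' >/dev/null
python3 -c "from g import *;st()"
```

```text
t 8.4 turn 0.402 tool 0.378 r 108.0 f tool [-1.   0.1  0.3] z 0.0732
```

```bash
python3 -m pendant '{"targets":[{"slide":[0,-0.05,0],"dr":[0,0,0]},{"slide":[0,-0.05,0],"dr":[0,0,0]},{"slide":[0,-0.05,0],"dr":[0,0,0]}]}' >/dev/null
python3 - <<'E'
from g import *
st(); crop(camera("side"),235,140,395,240,5,"pics/d.png")
E
```

```text
t 8.7 turn 0.403 tool 0.378 r 107.9 f tool [ 0.4 -0.   0.1] z 0.0732
```

View pics/d.png

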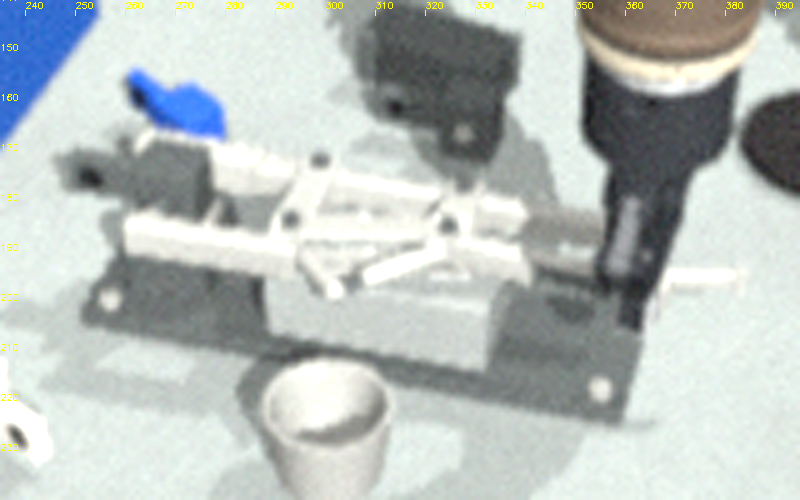

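Side view: the jaw is closed on the pin, the handle has left the finger and the lever end shows at (382,195), so it has snapped. I let go and look from above.

```bash
python3 -m pendant '{"targets":[{"slide":[0,1,0],"dr":[0,0,0]},{"slide":[0,3,0],"dr":[0,0,0]},{"slide":[0,4,-2],"dr":[0,0,0]},{"slide":[0,4,-5],"dr":[0,0,0]},{"slide":[0,6,-9],"dr":[0,0,0]},{"slide":[2,10,-9],"dr":[0,0,0]},{"slide":[4,14,-9],"dr":[0,0,0]},{"slide":[4,18,-9],"dr":[0,0,0]},{"slide":[4,18,-9],"dr":[0,0,0]}]}'
python3 - <<'E'
from g import *
st(); crop(camera("top"),300,125,380,255,4,"pics/e.png")
crop(camera("side"),235,140,395,240,5,"pics/f.png")
E
```

```text
time_s: 9.65
tool_pos: [0.4686, 0.1181, 0.1636]
tool_rot: [0.0, 0.049, 0.999, 0.001]
ft_force: [0.6, -1.1, 0.3]
finger_gap: -0.003
finger_force: 0.0
t 9.65 turn -0.482 tool 0.387 r 252.6 f tool [-0.7 -1.1 -0.3] z 0.1636
```

View pics/e.png

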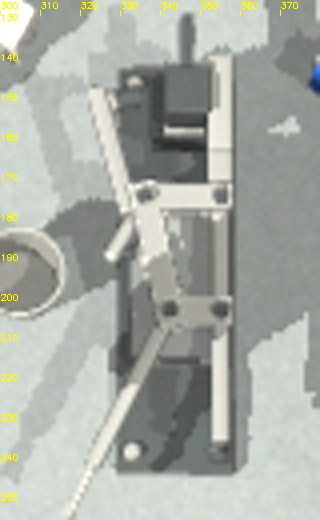

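View pics/f.png

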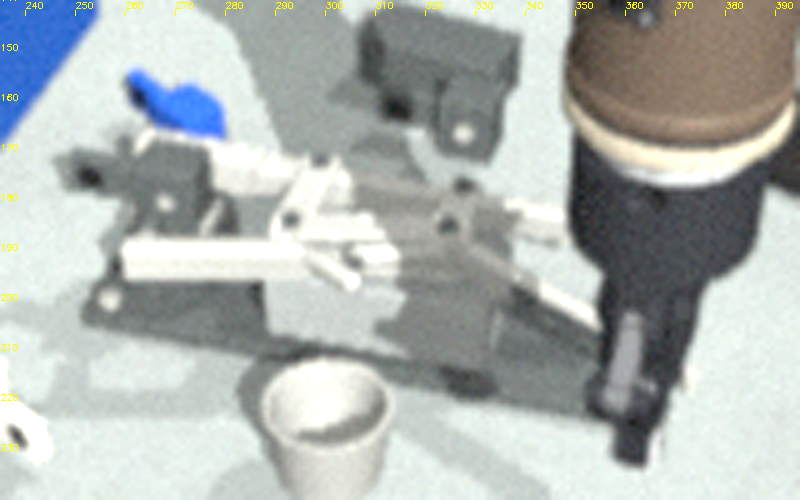

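The release shows the pliers wide open again: handle at (322,248) in the top view, lug still in its nest at (347,147). I stopped at dead centre, before the snap. I go round again and push on past the zero-force point until the stop is barely felt.

Run:
```python
from g import *
a=.455; n=np.array([np.sin(a),np.cos(a)]); b=106*np.array([-np.cos(a),np.sin(a)])
w=pl(*(b+33*n)); to([*w,.16],62.2); to([*w,.072],62.2)
```

```text
slide cm [ -6.17 -12.99   0.33] dr [ 0.  -0.  21.8]
slide cm [ -6.17 -12.99   9.13] dr [ 0.  -0.  21.8]
```

```bash
python3 -m pendant '{"targets":[{"slide":[-2,-4,0],"dr":[0,0,7]},{"slide":[-4,-8,0],"dr":[0,0,14]},{"slide":[-6.2,-11,0],"dr":[0,0,21.8]},{"slide":[-6.2,-13,0],"dr":[0,0,21.8]},{"slide":[-6.2,-13,0],"dr":[0,0,21.8]},{"slide":[-6.2,-13,3],"dr":[0,0,21.8]},{"slide":[-6.2,-13,6],"dr":[0,0,21.8]},{"slide":[-6.2,-13,9],"dr":[0,0,21.8]},{"slide":[-6.2,-13,9.1],"dr":[0,0,21.8]}]}' >/dev/null
python3 -c "from g import *;st();show()"
python3 -m pendant '{"targets":[{"slide":[0,-0.4,0],"dr":[0,0,0]},{"slide":[0,-0.8,0],"dr":[0,0,0]},{"slide":[0,-1.1,0],"dr":[0,0,0]},{"slide":[0,-1.1,0],"dr":[0,0,0]}]}' >/dev/null
python3 -c "from g import *;st()"
```

```text
t 10.65 turn -0.09 tool -0.002 r 110.0 f tool [ 0.6  0.  -0.5] z 0.0694
t 10.65 p [ 0.5139 -0.0244  0.0694] rel pivot (pliers mm) [-83.4  74.6] yang 62.1 f [-0.5  0.3  0.5] fy [ 0.6  0.  -0.5] gap -0.0
t 11.05 turn -0.002 tool -0.003 r 104.5 f tool [-0.4  0.8  1.2] z 0.0735
```

```bash
python3 -m pendant '{"targets":[{"slide":[0.03,-0.2,0],"dr":[0,0,-0.8]},{"slide":[0.06,-0.4,0],"dr":[0,0,-1.6]},{"slide":[0.09,-0.6,0],"dr":[0,0,-2.6]},{"slide":[0.12,-0.8,0],"dr":[0,0,-3.7]},{"slide":[0.14,-1.0,0],"dr":[0,0,-4.7]},{"slide":[0.15,-1.2,0],"dr":[0,0,-5.7]},{"slide":[0.15,-1.2,0],"dr":[0,0,-5.7]}]}' >/dev/null
python3 -c "from g import *;st()"
python3 -m pendant '{"targets":[{"slide":[0.03,-0.2,0],"dr":[0,0,-1.1]},{"slide":[0.07,-0.4,0],"dr":[0,0,-2.2]},{"slide":[0.1,-0.6,0],"dr":[0,0,-3.3]},{"slide":[0.13,-0.8,0],"dr":[0,0,-4.4]},{"slide":[0.15,-1.0,0],"dr":[0,0,-5.5]},{"slide":[0.15,-1.0,0],"dr":[0,0,-5.5]}]}' >/dev/null
python3 -c "from g import *;st()"
python3 -m pendant '{"targets":[{"slide":[0.03,-0.2,0],"dr":[0,0,-1.1]},{"slide":[0.07,-0.4,0],"dr":[0,0,-2.2]},{"slide":[0.1,-0.6,0],"dr":[0,0,-3.3]},{"slide":[0.13,-0.8,0],"dr":[0,0,-4.4]},{"slide":[0.13,-0.8,0],"dr":[0,0,-4.4]}]}' >/dev/null
python3 -c "from g import *;st()"
```

```text
t 11.75 turn 0.09 tool 0.1 r 104.5 f tool [ 0.2  9.6 -2.9] z 0.0734
t 12.35 turn 0.188 tool 0.196 r 104.5 f tool [-0.3  7.8 -3.2] z 0.0733
t 12.85 turn 0.266 tool 0.273 r 104.6 f tool [-0.7  7.6 -3.7] z 0.0733
```

```bash
python3 -m pendant '{"targets":[{"slide":[0.03,-0.2,0],"dr":[0,0,-1.1]},{"slide":[0.07,-0.4,0],"dr":[0,0,-2.2]},{"slide":[0.1,-0.6,0],"dr":[0,0,-3.3]},{"slide":[0.1,-0.6,0],"dr":[0,0,-3.3]}]}' >/dev/null
python3 -c "from g import *;st()"
python3 -m pendant '{"targets":[{"slide":[0.03,-0.15,0],"dr":[0,0,-0.9]},{"slide":[0.06,-0.3,0],"dr":[0,0,-1.8]},{"slide":[0.06,-0.3,0],"dr":[0,0,-1.8]}]}' >/dev/null
python3 -c "from g import *;st()"
```

```text
t 13.25 turn 0.324 tool 0.33 r 104.6 f tool [-0.7  5.7 -4.1] z 0.0733
t 13.55 turn 0.36 tool 0.361 r 104.7 f tool [-1.2  4.3 -2.6] z 0.0731
```

```bash
python3 -m pendant '{"targets":[{"slide":[0.02,-0.1,0],"dr":[0,0,-0.6]},{"slide":[0.02,-0.1,0],"dr":[0,0,-0.6]}]}' >/dev/null
python3 -c "from g import *;st()"
```

```text
t 13.75 turn 0.378 tool 0.37 r 105.2 f tool [-1.2  2.5 -2.2] z 0.0726
```

```bash
python3 -m pendant '{"targets":[{"slide":[0.02,-0.1,0],"dr":[0,0,-0.6]},{"slide":[0.02,-0.1,0],"dr":[0,0,-0.6]}]}' >/dev/null
python3 -c "from g import *;st()"
python3 -m pendant '{"targets":[{"slide":[0.02,-0.1,0],"dr":[0,0,-0.6]},{"slide":[0.02,-0.1,0],"dr":[0,0,-0.6]}]}' >/dev/null
python3 -c "from g import *;st()"
```

```text
t 13.95 turn 0.392 tool 0.38 r 105.8 f tool [-0.9  1.4 -0.7] z 0.0722
t 14.15 turn 0.402 tool 0.39 r 106.0 f tool [-0.3 -0.1  0.1] z 0.0721
```

```bash
python3 -m pendant '{"targets":[{"slide":[0.02,-0.1,0],"dr":[0,0,-0.6]},{"slide":[0.02,-0.1,0],"dr":[0,0,-0.6]}]}' >/dev/null
python3 -c "from g import *;st()"
```

```text
t 14.35 turn 0.41 tool 0.401 r 106.0 f tool [-0.3 -1.2 -0.6] z 0.0721
```

```bash
python3 -m pendant '{"targets":[{"slide":[0.02,-0.1,0],"dr":[0,0,-0.6]},{"slide":[0.02,-0.1,0],"dr":[0,0,-0.6]}]}' >/dev/null
python3 -c "from g import *;st()"
```

```text
t 14.55 turn 0.418 tool 0.412 r 105.7 f tool [-0.3 -0.5  0.3] z 0.0723
```

```bash
python3 -m pendant '{"targets":[{"slide":[0.02,-0.1,0],"dr":[0,0,-0.6]},{"slide":[0.02,-0.1,0],"dr":[0,0,-0.6]}]}' >/dev/null
python3 -c "from g import *;st()"
```

```text
t 14.75 turn 0.427 tool 0.422 r 105.7 f tool [-0.3 -0.  -0. ] z 0.0723
```

```bash
python3 -m pendant '{"targets":[{"slide":[0.01,-0.05,0],"dr":[0,0,-0.3]},{"slide":[0.01,-0.05,0],"dr":[0,0,-0.3]}]}' >/dev/null
python3 -c "from g import *;st()"
```

```text
t 14.95 turn 0.43 tool 0.427 r 105.7 f tool [-0.2 -0.6  0.1] z 0.0723
```

```bash
python3 -m pendant '{"targets":[{"slide":[0.02,-0.1,0],"dr":[0,0,-0.6]},{"slide":[0.02,-0.1,0],"dr":[0,0,-0.6]}]}' >/dev/null
python3 -c "from g import *;st()"
```

```text
t 15.15 turn 0.44 tool 0.438 r 105.7 f tool [0.9 0.2 0.2] z 0.0723
```

```bash
python3 -m pendant '{"targets":[{"slide":[0.01,-0.05,0],"dr":[0,0,-0.3]},{"slide":[0.01,-0.05,0],"dr":[0,0,-0.3]}]}' >/dev/null
python3 -c "from g import *;st()"
```

```text
t 15.35 turn 0.444 tool 0.443 r 105.7 f tool [ 0.1 -0.5  0.4] z 0.0723
```

```bash
python3 -m pendant '{"targets":[{"slide":[0,1,0],"dr":[0,0,0]},{"slide":[0,3,0],"dr":[0,0,0]},{"slide":[0,4,-2],"dr":[0,0,0]},{"slide":[0,4,-5],"dr":[0,0,0]},{"slide":[0,6,-9],"dr":[0,0,0]},{"slide":[2,10,-9],"dr":[0,0,0]},{"slide":[6,14,-9],"dr":[0,0,0]},{"slide":[10,18,-9],"dr":[0,0,0]},{"slide":[12,21,-9],"dr":[0,0,0]},{"slide":[12,21,-9],"dr":[0,0,0]}]}' >/dev/null
python3 - <<'E'
from g import *
st(); show()
c=camera("top"); s=camera("side")
k=4; crop(c,300,125,380,260,k,"pics/t.png"); crop(s,235,150,395,225,3,"pics/s.png")
a=cv2.imread("pics/t.png"); b=cv2.imread("pics/s.png"); W=np.zeros((max(a.shape[0],b.shape[0]),a.shape[1]+b.shape[1],3),np.uint8)
W[:a.shape[0],:a.shape[1]]=a; W[:b.shape[0],a.shape[1]:]=b; cv2.imwrite("pics/g.png",W); print(W.shape)
np.savez("lock.npz",t=c["image"],s=s["image"])
E
```

```text
t 16.35 turn -0.293 tool 0.452 r 328.6 f tool [-1.5 -0.8 -0.7] z 0.1623
t 16.35 p [0.3753 0.1437 0.1623] rel pivot (pliers mm) [-226.9  238.5] yang 88.1 f [ 1.5 -0.9  0.7] fy [-1.5 -0.8 -0.7] gap -0.0
(540, 800, 3)
```

View pics/g.png

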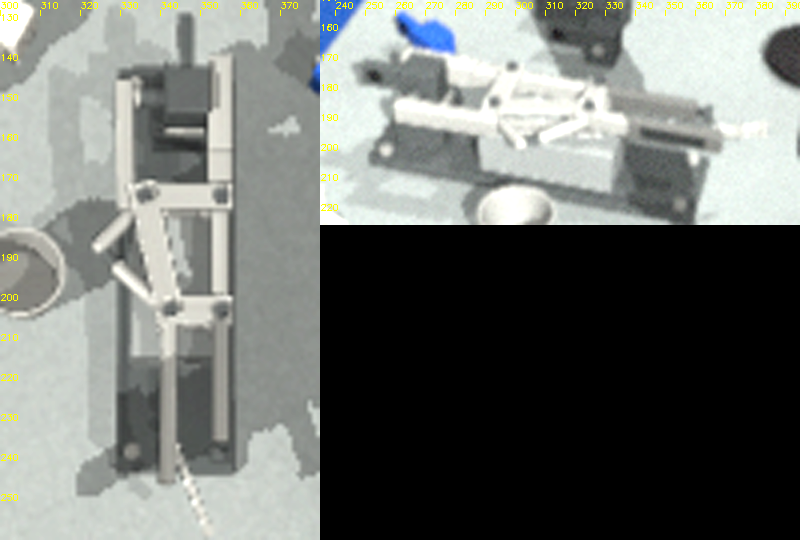

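Locked after letting go: the handle now runs from (342,203) to (341,245) and the lever sticks out from (344,238) to (352,258) to the -y side. The jaw is on the pin and the lug is in its nest. Now to measure the lever.

Run:
```python
from g import *
c=camera("top"); c["image"]=np.load("lock.npz")["t"]; s=camera("side")
def rel(p):
    d=p[:2]-HP; cc,sn=np.cos(YAW),np.sin(YAW); return (1e3*np.array([cc*d[0]+sn*d[1],-sn*d[0]+cc*d[1]])).round(1)
g=cv2.cvtColor(c["image"],cv2.COLOR_RGB2GRAY)
print(g[236:262:2,338:360])
for n,u,v,z in [("hend",341.6,245,.085),("lv1",345,241,.081),("lv2",348,249,.081),("lvend",351.5,257.5,.081)]: 
    p=onz(c,u,v,z); print(n,p.round(4),rel(p))
for n,u,v in [("lvend",383,193)]: p=onz(s,u,v,.078); print("side",n,p.round(4),rel(p))
```

```text
[[ 50  38  87 100 103  99 126  63  50  48  48  48  50  49  44  47  44  49
   46  50  55  90]
 [ 49  39  87 100 102  97 103  73  53  48  48  48  48  48  51  65  69  63
   52  56  57  91]
 [ 49  45  87 100 103 100 113 105  76  67  66  69  70  70  64  58  59  58
   58  56  57  90]
 [ 75  62  88 100 105  92  68 107 136  70  70  70  69  69  70  70  70  70
   72  71  59  89]
 [127  92  92 101 105 105 126  84 143 150 127 123 126 128 130 128 124 123
  123 125 128 133]
 [134 129 117 115 113 125 130 133 151 148 138 133 135 133 130 131 134 135
  135 131 130 130]
 [130 133 133 132 133 133 133 133 130 132 146 123 134 133 132 136 135 133
  133 135 135 135]
 [132 131 133 137 134 133 132 133 137 129 175 150 113 129 130 132 132 133
  134 132 135 135]
 [133 133 133 133 136 134 131 133 137 137 123 146 153 137 134 134 132 132
  134 132 134 137]
 [134 131 129 132 135 136 135 132 132 133 134 123 144 146 133 135 137 134
  133 134 133 132]
 [131 131 133 134 132 135 135 132 134 133 134 138 144 144 140 138 137 135
  134 133 134 133]
 [134 137 136 134 134 131 130 132 133 134 134 134 132 136 144 139 134 133
  134 135 138 135]
 [135 133 131 133 133 131 130 130 130 132 131 133 133 131 132 131 132 135
  134 136 136 137]]
hend [ 0.4733 -0.0967  0.085 ] [-121.7    1.1]
lv1 [ 0.4849 -0.1069  0.081 ] [-109.9   -8.7]
lv2 [ 0.4619 -0.1147  0.081 ] [-132.6  -17.2]
lvend [ 0.4376 -0.1239  0.081 ] [-156.7  -27.1]
side lvend [ 0.4373 -0.1201  0.078 ] [-157.1  -23.3]
```

Run:
```python
from g import *
th=.353; d=np.array([-np.cos(th),-np.sin(th)]); n=np.array([np.sin(th),-np.cos(th)]); f=np.array([-85,.5])+65*d
for k in (3+14.5+13,17.5):
    w=pl(*(f+k*n)); print(w); to([*w,.16],106); to([*w,.072],106)
```

```text
[ 0.45809565 -0.14800521]
slide cm [ -9.06 -28.25   0.25] dr [ -0.    0.  -18.5]
slide cm [ -9.06 -28.25   9.05] dr [ -0.    0.  -18.5]
[ 0.45396929 -0.13567747]
slide cm [ -8.6  -27.04   0.25] dr [ -0.    0.  -18.5]
slide cm [ -8.59 -27.03   9.05] dr [ -0.    0.  -18.5]
```

```bash
python3 -m pendant '{"targets":[{"slide":[-1.2,-4,0],"dr":[0,0,-3]},{"slide":[-2.4,-8,0],"dr":[0,0,-6]},{"slide":[-3.7,-12,0],"dr":[0,0,-9]},{"slide":[-5,-16,0],"dr":[0,0,-12]},{"slide":[-6.3,-20,0],"dr":[0,0,-15]},{"slide":[-7.5,-24,0],"dr":[0,0,-18]},{"slide":[-8.5,-27,0],"dr":[0,0,-18.5]},{"slide":[-9.1,-28.3,0],"dr":[0,0,-18.5]},{"slide":[-9.1,-28.3,0],"dr":[0,0,-18.5]},{"slide":[-9.1,-28.3,0],"dr":[0,0,-18.5]}]}' >/dev/null
python3 - <<'E'
from g import *
show(); to([.4581,-.1480,.072],106)
E
```

```text
t 17.55 p [ 0.4577 -0.149   0.162 ] rel pivot (pliers mm) [-135.8  -51.6] yang 105.9 f [-0.2  1.3 -0.1] fy [-0.2  1.3  0.1] gap 0.0
slide cm [-0.07  0.09  9.  ] dr [ 0.  -0.  -0.1]
```

```bash
python3 -m pendant '{"targets":[{"slide":[0,0,3],"dr":[0,0,0]},{"slide":[0,0,6],"dr":[0,0,0]},{"slide":[0,0,8],"dr":[0,0,0]},{"slide":[0,0,9],"dr":[0,0,0]},{"slide":[0,0,9],"dr":[0,0,0]},{"slide":[0,0,9],"dr":[0,0,0]}]}' >/dev/null
python3 -c "from g import *;show()"
python3 -m pendant '{"targets":[{"slide":[0,0.3,0],"dr":[0,0,0]},{"slide":[0,0.6,0],"dr":[0,0,0]},{"slide":[0,0.9,0],"dr":[0,0,0]},{"slide":[0,0.9,0],"dr":[0,0,0]}]}' >/dev/null
python3 -c "from g import *;show()"
```

```text
t 18.15 p [ 0.4586 -0.1481  0.0729] rel pivot (pliers mm) [-135.   -50.6] yang 106.1 f [0.9 0.4 0.1] fy [-1.   0.1 -0.1] gap -0.0
t 18.55 p [ 0.4557 -0.139   0.0726] rel pivot (pliers mm) [-138.1  -41.7] yang 106.1 f [ 0.4  0.1 -0.6] fy [-0.4 -0.1  0.6] gap -0.0
```

```bash
for k in 1; do python3 -m pendant '{"targets":[{"slide":[0,0.2,0],"dr":[0,0,0]},{"slide":[0,0.2,0],"dr":[0,0,0]}]}' >/dev/null; done
python3 -c "from g import *;show()"
python3 -m pendant '{"targets":[{"slide":[0,0.2,0],"dr":[0,0,0]},{"slide":[0,0.2,0],"dr":[0,0,0]}]}' >/dev/null
python3 -c "from g import *;show()"
python3 -m pendant '{"targets":[{"slide":[0,0.2,0],"dr":[0,0,0]},{"slide":[0,0.2,0],"dr":[0,0,0]}]}' >/dev/null
python3 -c "from g import *;show()"
```

```text
t 18.75 p [ 0.4552 -0.1375  0.0724] rel pivot (pliers mm) [-138.7  -40.2] yang 106.1 f [-1.2 -0.6 -0.7] fy [ 1.3 -0.2  0.7] gap -0.0
t 18.95 p [ 0.4548 -0.1359  0.0724] rel pivot (pliers mm) [-139.1  -38.6] yang 106.1 f [ 1.1 -2.4  0.4] fy [-0.4 -2.6 -0.4] gap -0.0
t 19.15 p [ 0.4542 -0.1337  0.0723] rel pivot (pliers mm) [-139.7  -36.4] yang 106.1 f [ 0.7 -0.6 -0.3] fy [-0.6 -0.8  0.3] gap -0.0
```

```bash
python3 -m pendant '{"targets":[{"slide":[0,0.2,0],"dr":[0,0,0.5]},{"slide":[0,0.2,0],"dr":[0,0,0.5]}]}' >/dev/null
python3 -c "from g import *;show()"
python3 -m pendant '{"targets":[{"slide":[0,0.2,0],"dr":[0,0,1]},{"slide":[0,0.2,0],"dr":[0,0,1]}]}' >/dev/null
python3 -c "from g import *;show()"
python3 -m pendant '{"targets":[{"slide":[0,0.2,0],"dr":[0,0,1]},{"slide":[0,0.2,0],"dr":[0,0,1]}]}' >/dev/null
python3 -c "from g import *;show()"
```

```text
t 19.35 p [ 0.4534 -0.1315  0.0723] rel pivot (pliers mm) [-140.6  -34.3] yang 105.6 f [ 0.7 -1.1 -0.6] fy [-0.4 -1.3  0.6] gap -0.0
t 19.55 p [ 0.4526 -0.1295  0.0722] rel pivot (pliers mm) [-141.5  -32.3] yang 104.5 f [ 0.3 -1.   0.4] fy [-0.  -1.1 -0.4] gap -0.0
t 19.75 p [ 0.4521 -0.1276  0.0722] rel pivot (pliers mm) [-142.   -30.4] yang 103.5 f [ 0.9 -0.3  0.4] fy [-0.8 -0.6 -0.4] gap -0.0
```

```bash
python3 -m pendant '{"targets":[{"slide":[0,0.2,0],"dr":[0,0,1]},{"slide":[0,0.2,0],"dr":[0,0,1]}]}' >/dev/null
python3 -c "from g import *;show()"
python3 -m pendant '{"targets":[{"slide":[0,0.2,0],"dr":[0,0,1]},{"slide":[0,0.2,0],"dr":[0,0,1]}]}' >/dev/null
python3 -c "from g import *;show()"
```

```text
t 19.95 p [ 0.4518 -0.1258  0.0722] rel pivot (pliers mm) [-142.4  -28.6] yang 102.5 f [ 0.2 -0.4  0.1] fy [-0.1 -0.4 -0.1] gap -0.0
t 20.15 p [ 0.4515 -0.1239  0.0723] rel pivot (pliers mm) [-142.8  -26.7] yang 101.5 f [-0.9  0.4  0.2] fy [ 0.9  0.5 -0.2] gap -0.0
```

```bash
python3 -m pendant '{"targets":[{"slide":[0,0.2,0],"dr":[0,0,1]},{"slide":[0,0.4,0],"dr":[0,0,2]},{"slide":[0,0.4,0],"dr":[0,0,2]}]}' >/dev/null
python3 - <<'E'
from g import *
show(); c=camera("top"); g=cv2.cvtColor(c["image"],cv2.COLOR_RGB2GRAY).astype(int)
a=cv2.cvtColor(np.load("lock.npz")["t"],cv2.COLOR_RGB2GRAY).astype(int)
s=camera("side"); np.savez("now.npz",t=c["image"],s=s["image"])
print(g[145:160:3,320:336]); print("locked"); print(a[145:160:3,320:336])
E
```

```text
t 20.45 p [ 0.4507 -0.1199  0.0723] rel pivot (pliers mm) [-143.7  -22.7] yang 99.5 f [ 1.3  0.3 -0.2] fy [-1.3  0.1  0.2] gap 0.0
[[117 132 118 115 119 119 117 118 119  96  64  72 117 125 120  82]
 [127 124 148 149 145 143  98 117  99  58  63  68  67  67  69  62]
 [129 132 115 144 148 143 141 102 139  95  65  60  57  55  47  58]
 [133 134 132 116 144 148 140 136  95  91  65  61  60  63  63  62]
 [134 133 133 132 127 145 146 139 127  74  61  61  61  62  61  60]]
locked
[[113 112 113 111 114 115 114 114 110 133 135 132 123 108 116  79]
 [111 113 115 115 116 114 111 113 106 137 141 138 133 120 140  82]
 [123 128 127 128 131 116 114 113 104 136 143 137 135  85  95  50]
 [127 129 128 127 127 129 128 129 102 134 143 137 136  79  61  60]
 [128 129 130 130 127 128 129 128 110 145 142 137 137  81  61  60]]
```

The jaw is back at its open position at columns 322–327, so the pliers have opened. Now I withdraw and check.

```bash
python3 -m pendant '{"targets":[{"slide":[0,-1,0],"dr":[0,0,0]},{"slide":[1,-2.5,0],"dr":[0,0,0]},{"slide":[3,-3,0],"dr":[0,0,0]},{"slide":[3,-3,-3],"dr":[0,0,0]},{"slide":[3,-3,-7],"dr":[0,0,0]},{"slide":[3,-3,-11],"dr":[0,0,0]},{"slide":[5,-7,-13],"dr":[0,0,0]},{"slide":[7,-11,-13],"dr":[0,0,0]},{"slide":[7,-11,-13],"dr":[0,0,0]},{"slide":[7,-11,-13],"dr":[0,0,0]}]}'
python3 - <<'E'
from g import *
c=camera("top"); s=camera("side")
crop(c,300,125,380,260,4,"pics/t.png"); crop(s,235,150,355,225,4,"pics/s.png")
a=cv2.imread("pics/t.png"); b=cv2.imread("pics/s.png"); W=np.zeros((540,a.shape[1]+b.shape[1],3),np.uint8)
W[:a.shape[0],:a.shape[1]]=a; W[:b.shape[0],a.shape[1]:]=b; cv2.imwrite("pics/k.png",W)
E
```

```text
time_s: 21.55
tool_pos: [0.3993, -0.2419, 0.2024]
tool_rot: [0.0, -0.082, 0.997, -0.0]
ft_force: [0.1, 0.5, 0.3]
finger_gap: 0.001
finger_force: 0.0
```

View pics/k.png

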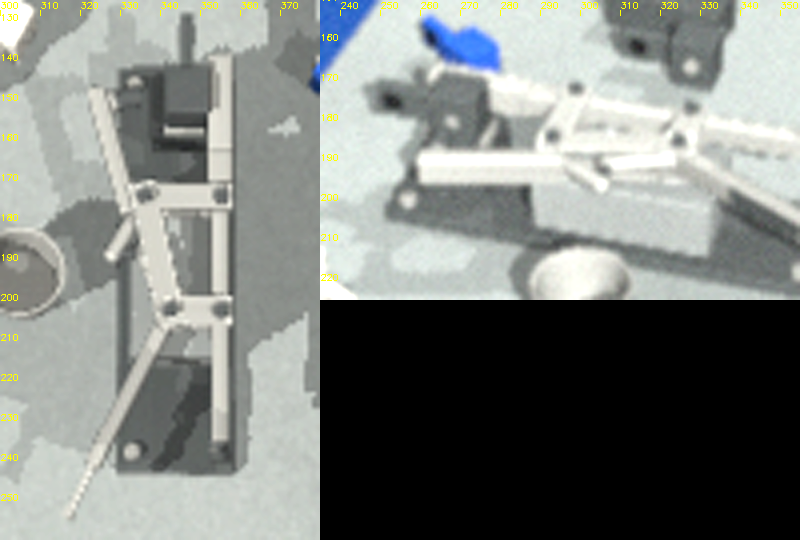

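The pliers are wide open, with the handle end at (317,253) in the top view. The lug stands in its nest at (347,147) and the pin in its face, at (265,181) in the side view, looks flush. The cup and the other things nearby have not moved.

```bash
python3 -c "from cell import *;print(sign_off())"
```

```text
the job is handed in; nothing more can be done
None
```

Handed in at about 21.6 s: the pliers snapped over centre and stayed locked when let go, then a light push on the lever sprang them wide open with the lug in its nest and the pin looking flush in the picture; a first squeeze stopped short at dead centre and sprang back, so the handle was squeezed twice.

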